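# Laying out the mending place from the carousel caddy

### The job

Lay out the mending place on the cork mat with the things from the carousel caddy; front is the mat's black-striped edge. Stand the wooden spool in the middle of the red coaster with the black thimble upright, open end down, centred on top of it, and lay the aluminium gauge frame flat midway between the coaster and the bead cup, its long sides running straight front to back. Lay the plier flat and crosswise behind the gauge frame, its pivot in line with the frame's middle and about 5 cm beyond the frame's back edge, with the jaws on the bead cup's side; leave the bead cup and the button tin where they stand.

Things in the scene. Friction and masses are not known exactly. Their poses are not given: they have to be found in the camera images.
- carousel: Round teal revolving caddy, 270 mm across; flat inner floor 30 mm above the table, rim 4 mm thick, its top 40 mm above the table, four 10 mm high stubs inside the rim, centre post with white ball, top 83 mm above the table. The four things to lay out start on its floor, about 70 mm from its centre. Origin: on its axis at table height; z up. Turns stiffly if pushed.
- mat: Cork mat, fixed to the table, 300 mm (its y, left-right) by 240 mm (its x, front-back), 4 mm thick. Its black-striped front edge (-x) faces the robot, turned up to 15 degrees. Origin: at table height, midway between the centres of the red coaster and the bead cup; the mat reaches 80 mm to the front and 160 mm to the back of it. z up.
- coaster: Red round coaster, 64 mm across, 3 mm thick, fixed on the mat 100 mm to one side (mat +y or -y) of the mat's origin. Origin: centre of its underside, on the mat's top face, 4 mm above the table.
- cup: Glass cup of wooden beads, 60 mm across at the rim, 58 mm high, loose, standing on the mat 100 mm from the mat's origin on the side away from the coaster. To be left alone. Origin: centre of its underside.
- tin: Round green button tin with brass lid, 66 mm across, 33 mm high, loose on the table beyond the caddy and the mat. To be left alone. Origin: centre of its underside.
- gauge: Aluminium knitting gauge frame lying flat: an open rectangle 90 mm long (x) by 44 mm wide (y); its long sides are rails 4 mm wide and 10 mm high, joined at both ends by cross plates 16 mm wide with dark holes. Grip it across the 44 mm. Either end may point forward. Origin: centre, on its underside; z up.
- plier: Stainless bent-nose plier with orange handles lying flat, about 135 mm long and 11 mm thick. Origin: under the pivot, on the underside; x points to the jaws. The pivot block is 28 mm long (x) and 16 mm wide (y), its top 11 mm high, gripped across y; the nose reaches 57 mm to +x, the last part bent to +y; the handles reach 78 mm to -x and spread to 47 mm at the widest.
- plier_tip (a point): The tip of the plier's bent nose, 57 mm along x and 11 mm along y from the plier's origin, at half its thickness.
- spool: Turned wooden spool standing upright, 36 mm across, 40 mm high, flat solid top. Origin: centre of its underside; z up.
- thimble: Black plastic thimble standing open end down, 21 mm across at the foot, tapering to 18 mm at the top, 24 mm high. Origin: centre of its foot; z up.

How it is judged (in metres and radians):
At the end, for the whole second after the job is handed in: Spool upright within 12 mm of coaster centre; thimble upright on it within 8 mm; gauge flat within 15 mm of midway, 0.2 rad; plier flat, crosswise within 0.26 rad, jaws to the cup, pivot 80 to 110 mm behind gauge centre, 25 mm sideways; all at rest; cup and tin moved under 15 mm (horizontal distance between spool and coaster below 0.012 m and angle between each of spool, gauge, plier's own z axis and vertical below 0.1 rad and z of spool in the frame of coaster between 0 and 0.006 m and horizontal distance between thimble and spool below 0.008 m and angle between thimble's own z axis and vertical below 0.15 rad and z of thimble in the frame of spool between 0.036 and 0.044 m and horizontal distance between gauge and mat below 0.015 m and angle between the x axis of gauge and the x axis of mat, either way round below 0.2 rad and z of each of gauge, plier in the frame of mat below 0.008 m and horizontal distance between plier and gauge between 0.08 and 0.11 m and x of plier in the frame of mat above 0.064 m and y of plier in the frame of mat between -0.025 and 0.025 m and angle between the x axis of plier and the y axis of mat, either way round below 0.26 rad and horizontal distance between plier_tip and cup below 0.15 m and linear speed of each of spool, thimble, gauge, plier below 0.02 m/s and distance of each of cup, tin from where it was at the start of the episode below 0.015 m); the robot touches nothing.
It fails at once if the bead cup is shoved or tipped (distance of cup from where it was at the start of the episode above 0.02 m or angle between cup's own z axis and vertical above 0.3 rad).
It fails at once if the button tin is shoved (distance of tin from where it was at the start of the episode above 0.02 m).
It also fails if it takes over 96 s, if anything falls off the work surface, if the arm or the gripper's body presses on something with over 40 N, if the wrist force passes 120 N, or if a joint passes its speed limit or range.

### The arm

A 6-joint arm with a two-finger parallel gripper is mounted at the origin on the work surface. World frame = base frame: x ahead of the robot, y to its left, z up, the work surface at z = 0. Lengths are in m, angles in degrees, forces in N, time in s.
With the tool pointing down it reaches from about 0.4 to 0.825 m from the base axis. Payload 7 kg.
Tool frame: the origin (TCP) lies midway between the tips of the shut fingers; the grasp point (between the pads) lies 19 mm behind it; z points along the fingers, y is the line along which they close (so a half turn about z gives the same grasp; the last joint's range is limited). The gripper opens to 88 mm and grips with 3 to 60 N. Pads are 19 mm wide; open, the fingers measure 130 mm over their backs; the gripper's body (78 mm by 193 mm) begins 47 mm behind the grasp point.
Start: joints at [92.653, 20.546, 0.682, 0, -70.136, -16.507], TCP at [0.162, 0.655, 0.227] pointing down, gripper open.
Joint ranges: [-176.03, 176.03], [-82.01, 121.73], [-58.28, 71.71], [-173.87, 95.51], [-174.79, -0.11], [-173.66, 173.66]. Speed limits (degrees/s): [136.94, 136.94, 172.46, 180, 180, 180].

### API

Orientations are given as [roll, pitch, yaw] about the fixed x, y, z axes, in that order (R = Rz(yaw) Ry(pitch) Rx(roll)).
In Python, from plant import ctrl gives the robot as it stands. The module is installed in compiled form; this text tells all that it offers.
- The arm moves only by the tool send_rows, never from a script. Its argument "plan" is a list that holds one entry, the list of rows, each a list of 6 numbers: the shift along the tool's x, y, z in fractions of the full range, 1 being 50 cm, then the turn, a rotation vector about the tool's x, y, z in normalised numbers (1 is 2 pi rad). A call has 1 to 8 rows; each row is the pose to reach, as a shift and turn from the pose commanded when the call began, along the tool's axes at that moment; what a row does not reach only later rows make up. A row lasts 1/12 s, in which the tool goes at most 41.7 mm and 7.16 degrees, less where a joint would pass 70% of its speed; a pose out of reach is approached as far as the arm can. Shift and turn numbers lie between -1 and 1, and a call with a number outside is refused. A call with a gripper value outside its range is refused whole. "fingers" is the opening, from 0 (shut) to 1 (fully open), set as the call begins (left out, the last holds). The fingers move at their own pace and stop on an object; the grip force is fixed at half the most. Time passes only in rows, so rows that repeat a pose let the fingers close. It gives the time, the measured TCP pose, the force, the opening and the grip force at its end, in the units of the state.
- ctrl.get_obs(): the state, without advancing time (a new reading comes with each control period).
- ctrl.snapshot(name): name is "scene" or "top" or "wrist"; returns a dict with "img" (480x640x3 uint8, red, green, blue), "K" (3x3 intrinsics, pixels), "k1" (the pictures are not rectified: a ray, as slopes to the right and down, at radius r is drawn at 1 + k1 r^2 times it, then the intrinsics apply), "pose" (4x4, takes a point from camera to world coordinates). Camera axes: x right, y down, z forward; pixel columns grow to the right and rows downward; lengths in m; the calibration is good to about 2 mm. A picture is of the moment at which its call begins. There is no depth.
- ctrl.close_job(): hands the job in; it is judged then, once.
The state is a dict: "clock": time; "joint_pos": joint angles; "qvel": joint speeds; "tau": joint torques, N m; "tool_pos": TCP position; "orientation": TCP orientation; "force": force on the tool from outside, world axes, zero at the start; "moment": the same for the moment, N m; "opening": finger opening in m; "gripper_force": force on a finger pad.
Only numpy, scipy, OpenCV 4.12 (cv2) and the standard library are available. Lean on these libraries where they do the work, as an engineer would, in place of code of your own. Each camera call takes 0.05 s, during which the arm holds its last target. There are 200 camera calls.

## Working session

There is one attempt and no reset: what is moved stays moved. The work goes in short steps, Python scripts to look and compute and a tool call to move; the robot and the scene stay as the last step left them, time stands still between calls to the robot, and variables do not carry over. Pictures are saved under pics/ and viewed, at most 14 in all, crops included, and the job is handed in when it is done.

Besides the shell and the picture viewer there is one more tool, called by a JSON object that holds its "fn" and its "kwargs", one argument or row to a line. send_rows: Moves the arm, as the interface text tells. Its arguments: {"type":"object","properties":{"plan":{"type":"array","items":{"type":"array","items":{"type":"array","items":{"type":"number"}}}},"fingers":{"type":"number"}},"required":["plan"]}

```bash
mkdir -p pics; cat > h.py <<'E'
import numpy as np, cv2
from plant import ctrl
def snap(n,f=None):
    s=ctrl.snapshot(n)
    if f: cv2.imwrite(f'pics/{f}.png',s['img'][:,:,::-1])
    return s
def ray(s,u,v):
    K=np.array(s['K']);p=np.array([(u-K[0,2])/K[0,0],(v-K[1,2])/K[1,1]])
    q=p.copy()
    for _ in range(30): q=p/(1+s['k1']*(q@q))
    P=np.array(s['pose']);return P[:3,3],P[:3,:3]@np.array([q[0],q[1],1])
def onz(s,u,v,z):
    o,d=ray(s,u,v);return (o+d*(z-o[2])/d[2])[:2]
def proj(s,X):
    P=np.array(s['pose']);c=P[:3,:3].T@(np.array(X)-P[:3,3]);q=c[:2]/c[2];q=q*(1+s['k1']*(q@q));K=np.array(s['K'])
    return K[0,0]*q[0]+K[0,2],K[1,1]*q[1]+K[1,2]
E
python3 - <<'E'
from h import *
for n in ['scene','top','wrist']:
    s=snap(n,n+'0');print(n,s['k1'],np.round(s['K'],1).tolist(),np.round(s['pose'],3).tolist())
print(ctrl.get_obs())
E
```

```text
scene 0.036587581332968425 [[571.8, 0.0, 317.3], [0.0, 571.8, 238.1], [0.0, 0.0, 1.0]] [[-0.81, 0.41, -0.42, 1.033], [0.586, 0.587, -0.559, 0.652], [0.017, -0.699, -0.715, 0.867], [0.0, 0.0, 0.0, 1.0]]
top -0.012467605195301806 [[524.5, 0.0, 317.7], [0.0, 524.5, 243.4], [0.0, 0.0, 1.0]] [[0.024, -0.976, 0.214, 0.379], [-1.0, -0.023, 0.006, 0.019], [-0.001, -0.214, -0.977, 0.925], [0.0, 0.0, 0.0, 1.0]]
wrist -0.08677427696929266 [[392.2, 0.0, 327.8], [0.0, 392.2, 234.5], [0.0, 0.0, 1.0]] [[-0.24, -0.936, -0.258, 0.232], [-0.971, 0.232, 0.061, 0.638], [0.003, 0.265, -0.964, 0.385], [0.0, 0.0, 0.0, 1.0]]
{'clock': 0.15, 'joint_pos': array([ 9.26524616e+01,  2.05834998e+01,  6.47130777e-01, -1.32529031e-02,
       -7.01357843e+01, -1.65068437e+01]), 'qvel': array([ 0.06736597, -0.15767389,  0.1240176 ,  0.1322753 , -0.00309359,
       -0.03417405]), 'tau': array([-7.08681837e-04, -5.83274031e+01,  2.93289238e+01,  7.00114533e+00,
        8.77295388e-03, -1.13464578e-04]), 'tool_pos': array([0.16157849, 0.65501112, 0.22583532]), 'orientation': array([ 1.79927280e+02, -8.55585003e-03, -1.38588878e+01]), 'force': array([-0.11593617, -0.05493406, -0.09368064]), 'moment': array([ 0.03693993, -0.02847899, -0.02460206]), 'gripper_force': 0.0, 'opening': 0.08789784597963714}
```

View pics/top0.png

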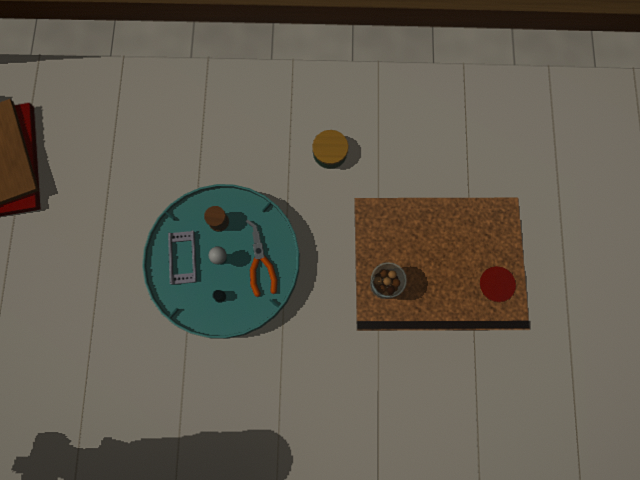

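View pics/scene0.png

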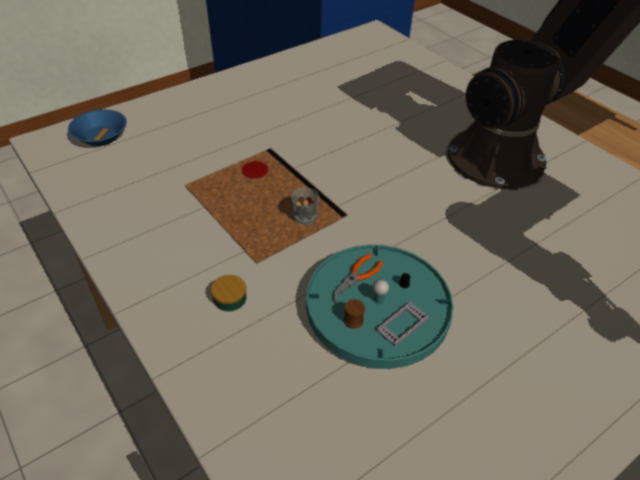

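View pics/wrist0.png

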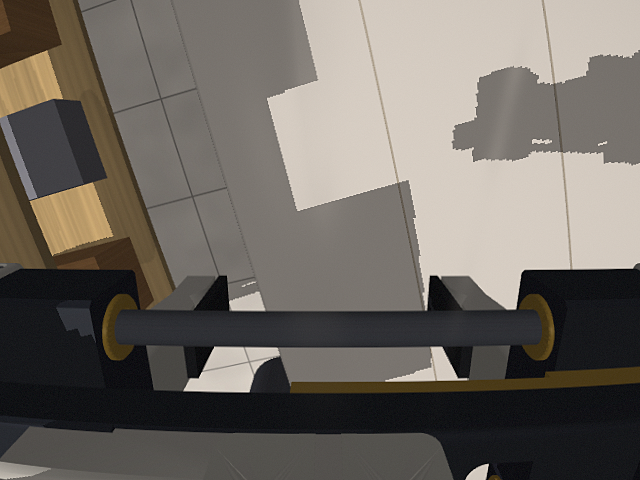

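The top view shows:
- Carousel: ball at (218,256), spool (216,217), thimble (219,296), gauge (182,257), and plier pivot about (258,251) with its nose pointing up.
- Mat: cup (388,281), coaster (498,284) and the front stripe at row 325.
- Tin: (330,147), beyond both.

The wrist view only shows bare table.

```bash
cat > m.py <<'E'
from h import *
def blobs(s,lo,hi,box,amin=15):
    hsv=cv2.cvtColor(s['img'],cv2.COLOR_RGB2HSV);m=cv2.inRange(hsv,np.array(lo),np.array(hi))
    x0,y0,x1,y1=box;k=np.zeros_like(m);k[y0:y1,x0:x1]=m[y0:y1,x0:x1]
    c,_=cv2.findContours(k,cv2.RETR_EXTERNAL,cv2.CHAIN_APPROX_NONE)
    return sorted([a for a in c if cv2.contourArea(a)>amin],key=cv2.contourArea)[::-1]
def topw(s,c,z): return np.array([onz(s,*p[0],z) for p in c.astype(float)])
E
python3 - <<'E'
from m import *
s=snap('top')
def rep(n,cs,z,k=3):
    for c in cs[:k]:
        w=topw(s,c,z).astype(np.float32);(cx,cy),r=cv2.minEnclosingCircle(w);R=cv2.minAreaRect(w*1000)
        print(n,cv2.contourArea(c),cv2.boundingRect(c),'circ',round(cx,4),round(cy,4),round(r,4),'rect',np.round(R[0],1),np.round(R[1],1),round(R[2],1))
rep('coaster',blobs(s,(0,200,60),(5,255,255),(470,255,530,310)),.007)
rep('mat',blobs(s,(5,60,50),(20,200,255),(340,180,540,340),500),.004)
rep('stripe',blobs(s,(0,0,0),(180,255,40),(340,300,540,340),100),.004)
rep('carou',blobs(s,(80,90,40),(95,255,255),(120,160,320,360),500),.04)
rep('spool',blobs(s,(0,120,30),(15,255,255),(195,195,240,240)),.07)
rep('plier',blobs(s,(3,190,120),(15,255,255),(240,240,300,310)),.036)
rep('thimble',blobs(s,(0,0,0),(180,255,45),(205,282,235,308)),.054)
rep('gauge',blobs(s,(0,0,90),(180,70,255),(160,225,203,290)),.04)
rep('tin',blobs(s,(15,150,60),(28,255,255),(300,120,360,180)),.033)
rep('cup',blobs(s,(0,0,60),(180,90,255),(360,255,415,305)),.062)
rep('ball',blobs(s,(0,0,100),(180,70,255),(203,240,232,270)),.07)
im=s['img'][170:350,130:310];
cv2.imwrite('pics/crop1.png',cv2.resize(im[:,:,::-1],None,fx=3.3,fy=3.3,interpolation=cv2.INTER_CUBIC))
E
```

```text
coaster 928.5 (480, 267, 36, 35) circ 0.5152 -0.2935 0.0316 rect [ 514.9 -293.4] [60.6 61.2] 44.2
mat 20579.0 (354, 197, 175, 124) circ 0.5603 -0.1926 0.1871 rect [ 560.9 -192.8] [224.2 302.5] 1.4
stripe 1131.0 (357, 321, 173, 8) circ 0.4422 -0.1965 0.1499 rect [ 441.3 -196.5] [ 12.1 299.6] 1.3
carou 18499.0 (143, 185, 156, 153) circ 0.5422 0.1909 0.1347 rect [542.  191.3] [265.6 266.6] 1.4
spool 295.0 (205, 206, 21, 25) circ 0.6059 0.1989 0.0217 rect [608.1 201. ] [34.2 37.5] 64.8
plier 77.5 (261, 258, 14, 35) circ 0.5163 0.1106 0.0309 rect [517.7 106.9] [61.7 11.1] 19.7
plier 72.5 (250, 258, 8, 38) circ 0.5133 0.131 0.0322 rect [513.1 134. ] [64.2 11.1] 4.5
thimble 120.5 (213, 290, 17, 12) circ 0.4787 0.1839 0.0139 rect [476.4 185.2] [25.7 18.9] 78.9
gauge 215.0 (173, 231, 22, 52) circ 0.5447 0.2537 0.0463 rect [544.4 254.8] [89.3 33.8] 7.8
gauge 36.5 (168, 233, 3, 49) circ 0.5431 0.2803 0.0424 rect [543.2 279.9] [84.5  3.2] 6.9
tin 882.0 (313, 130, 35, 34) circ 0.7552 0.0076 0.0327 rect [755.2   7. ] [64.  61.9] 1.4
cup 954.5 (370, 262, 37, 36) circ 0.5083 -0.0925 0.0315 rect [509.3 -93.5] [58.4 58.6] 75.5
ball 82.0 (209, 248, 10, 13) circ 0.5438 0.198 0.0106 rect [544.  197.6] [20.5 15. ] 3.9
```

View pics/crop1.png

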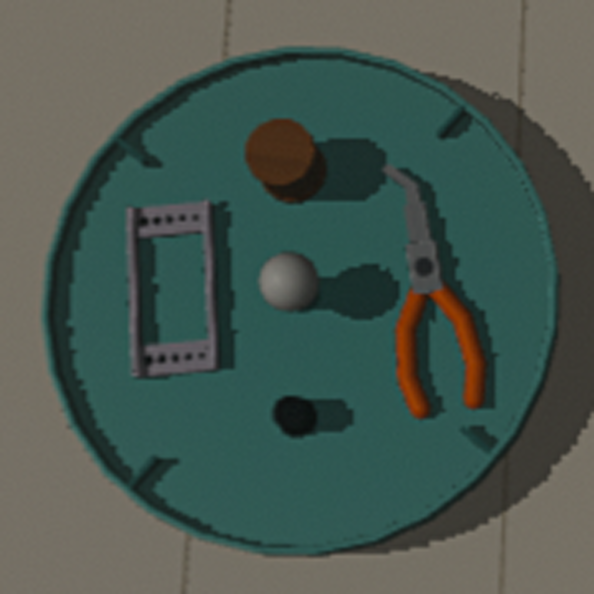

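The crop shows the gauge corners at about (127,208), (213,200), (217,368) and (135,378). The spool top is at (279,152), the ball at (288,281), the thimble top at (294,414), the plier pivot at (424,266), its tip at (388,170) and its handle ends at (418,412) and (472,403).

```bash
cat >> h.py <<'E'
from scipy.spatial.transform import Rotation as Ro
def go(p,yaw,base=None):
    """print rows for target tcp p, tool down with yaw"""
    o=ctrl.get_obs();R0=Ro.from_euler('xyz',o['orientation'],degrees=True)
    R1=Ro.from_euler('xyz',[180,0,yaw],degrees=True)
    print('t',round(o['clock'],2),'tcp',np.round(o['tool_pos'],4),np.round(o['orientation'],1),'j6',round(o['joint_pos'][5],1),'open',round(o['opening'],4),'F',np.round(o['force'],1))
    print(' shift cm',np.round(R0.inv().apply(np.array(p)-o['tool_pos'])*100,2),'rot',np.round((R0.inv()*R1).as_rotvec(degrees=True),1))
E
python3 - <<'E'
from h import *
s=snap('top')
P=lambda c,z:onz(s,130+(c[0]+.5)/3.3-.5,170+(c[1]+.5)/3.3-.5,z)
g=np.array([P(c,.04) for c in [(127,208),(213,200),(217,368),(135,378)]]);print('gauge',g.mean(0),g.round(4).tolist())
d=g[0]+g[1]-g[2]-g[3];print('yaw',np.degrees(np.arctan2(d[1],d[0])))
pl=P((424,266),.041);t=P((388,170),.036);h=(P((418,412),.036)+P((472,403),.036))/2
print('plier',pl,'tip d',t-pl,np.linalg.norm(t-pl));a=t-pl;print('yaw by tip',np.degrees(np.arctan2(a[1],a[0]))-np.degrees(np.arctan2(11,57)),'by handles',np.degrees(np.arctan2(*(pl-h)[::-1])))
print('spool',P((279,152),.07),'ball',P((288,281),.073),'thimble',P((294,414),.054))
go([.545,.19,.24],-176)
E
```

```text
gauge [0.54360159 0.25770737] [[0.5856, 0.2854], [0.591, 0.2403], [0.502, 0.2316], [0.4957, 0.2736]]
yaw 6.535396861751358
plier [0.55801294 0.12720626] tip d [0.05257869 0.02225795] 0.05709584146412042
yaw by tip 12.021425333789136 by handles 10.697254172706204
spool [0.60992372 0.20086371] ball [0.54220482 0.191248  ] thimble [0.47758302 0.18760216]
t 0.25 tcp [0.1616 0.6551 0.2261] [180.   -0.  -13.9] j6 -16.5 open 0.0876 F [ 0.1  0.7 -0.5]
 shift cm [48.36 35.98 -1.36] rot [ 0.000e+00 -1.000e-01  1.621e+02]
```

The manual's scale: shifts go in shares of 50 cm and turns go in shares of 2 pi rad. Converting my numbers, 24 cm / 50 = 0.48, 18 cm / 50 = 0.36.

{"fn": "send_rows", "kwargs": {
  "plan": [
    [[0.48, 0.36, -0.014, 0, 0, 0], [0.48, 0.36, -0.014, 0, 0, 0], [0.48, 0.36, -0.014, 0, 0, 0], [0.48, 0.36, -0.014, 0, 0, 0], [0.48, 0.36, -0.014, 0, 0, 0], [0.48, 0.36, -0.014, 0, 0, 0], [0.48, 0.36, -0.014, 0, 0, 0], [0.48, 0.36, -0.014, 0, 0, 0]]
  ],
  "fingers": 0.68
}}

```text
clock: 0.92
tool_pos: [0.3538, 0.4189, 0.2341]
orientation: [180.0, -0.0, -14.0]
force: [-0.3, -0.4, 0.0]
opening: 0.0596
gripper_force: 0.0
```

{"fn": "send_rows", "kwargs": {
  "plan": [
    [[0.48, 0.36, -0.014, 0, 0, 0], [0.48, 0.36, -0.014, 0, 0, 0], [0.48, 0.36, -0.014, 0, 0, 0], [0.48, 0.36, -0.014, 0, 0, 0], [0.48, 0.36, -0.014, 0, 0, 0], [0.48, 0.36, -0.014, 0, 0, 0], [0.48, 0.36, -0.014, 0, 0, 0], [0.48, 0.36, -0.014, 0, 0, 0]]
  ]
}}

```text
clock: 1.58
tool_pos: [0.544, 0.1869, 0.2405]
orientation: [179.9, -0.0, -14.0]
force: [0.0, 0.5, 0.1]
opening: 0.0595
gripper_force: 0.0
```

Converted, 53.3 degrees / 360 = 0.1481.

{"fn": "send_rows", "kwargs": {
  "plan": [
    [[0, 0, 0, 0, 0, 0.1481], [0, 0, 0, 0, 0, 0.1481], [0, 0, 0, 0, 0, 0.1481], [0, 0, 0, 0, 0, 0.1481], [0, 0, 0, 0, 0, 0.1481], [0, 0, 0, 0, 0, 0.1481], [0, 0, 0, 0, 0, 0.1481], [0, 0, 0, 0, 0, 0.1481]]
  ]
}}

```text
clock: 2.25
tool_pos: [0.5413, 0.1911, 0.2404]
orientation: [180.0, 0.0, -67.6]
force: [-0.1, 0.4, -0.3]
opening: 0.0595
gripper_force: 0.0
```

Converted, 53.3 degrees / 360 = 0.1481.

{"fn": "send_rows", "kwargs": {
  "plan": [
    [[0, 0, 0, 0, 0, 0.1481], [0, 0, 0, 0, 0, 0.1481], [0, 0, 0, 0, 0, 0.1481], [0, 0, 0, 0, 0, 0.1481], [0, 0, 0, 0, 0, 0.1481], [0, 0, 0, 0, 0, 0.1481], [0, 0, 0, 0, 0, 0.1481], [0, 0, 0, 0, 0, 0.1481]]
  ]
}}

```text
clock: 2.92
tool_pos: [0.5413, 0.1912, 0.2405]
orientation: [180.0, -0.0, -120.9]
force: [0.4, -0.3, -0.3]
opening: 0.0598
gripper_force: 0.0
```

Converted, 53.3 degrees / 360 = 0.1481.

{"fn": "send_rows", "kwargs": {
  "plan": [
    [[0, 0, 0, 0, 0, 0.1481], [0, 0, 0, 0, 0, 0.1481], [0, 0, 0, 0, 0, 0.1481], [0, 0, 0, 0, 0, 0.1481], [0, 0, 0, 0, 0, 0.1481], [0, 0, 0, 0, 0, 0.1481], [0, 0, 0, 0, 0, 0.1481], [0, 0, 0, 0, 0, 0.1481]]
  ]
}}

```text
clock: 3.58
tool_pos: [0.5413, 0.1912, 0.2405]
orientation: [180.0, -0.0, -174.2]
force: [0.4, 0.1, -0.4]
opening: 0.0595
gripper_force: 0.0
```

```bash
python3 - <<'E'
from h import *
s=snap('wrist','w1')
for n,X in dict(gauge=(.5436,.2577,.04),spool=(.61,.201,.07),ball=(.542,.191,.073),thim=(.4776,.1876,.054),plier=(.558,.127,.041)).items(): print(n,np.round(proj(s,X)))
go([.523,.2553,.09],-173.5)
E
```

```text
gauge [398. 215.]
spool [331. 287.]
ball [328. 213.]
thim [332. 135.]
plier [258. 216.]
t 3.63 tcp [0.5413 0.1912 0.2405] [ 180.    -0.  -174.2] j6 -123.1 open 0.0595 F [ 0.1  0.  -0.9]
 shift cm [ 1.17  6.56 15.05] rot [ 0.  -0.  -0.7]
```

View pics/w1.png

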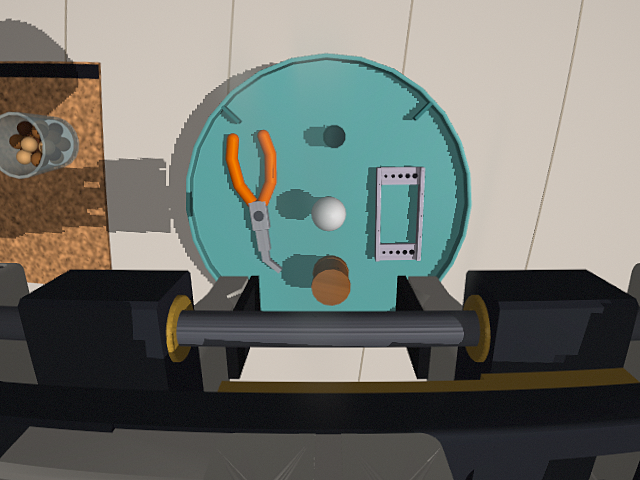

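The wrist view agrees with the top-view estimates to within about 2 px. Gauge centre is about (399,214), spool top (331,287), plier pivot (258,216), thimble (334,136). I'll refine the angles from it.

```bash
cat > g.py <<'E'
from m import *
im=cv2.imread('pics/w1.png')[:,:,::-1].copy();s=snap('wrist');s['img']=im
c=blobs(s,(0,0,90),(180,60,255),(365,155,440,270))
w=np.vstack([topw(s,a,.04) for a in c]).astype(np.float32);R=cv2.minAreaRect(w*1000);print('gauge',R)
for n,pts in dict(l=[(377,167),(376,260)],r=[(424,168),(421,260)]).items():
    a,b=[onz(s,*p,.04) for p in pts];print(n,a,b,np.degrees(np.arctan2(*(b-a)[::-1])))
pl=onz(s,258,216,.041);t=onz(s,281,270,.036);h=(onz(s,232,134,.036)+onz(s,264,133,.036))/2
print(pl,np.degrees(np.arctan2(*(t-pl)[::-1]))-10.9,np.degrees(np.arctan2(*(pl-h)[::-1])))
c=blobs(s,(0,120,30),(15,255,255),(300,268,360,310))[0];print('spool',cv2.minEnclosingCircle(topw(s,c,.07).astype(np.float32)))
print('th',onz(s,334,136,.054))
E
python3 g.py
```

```text
gauge ((544.1475830078125, 258.90802001953125), (90.52946472167969, 44.0599365234375), 6.508714199066162)
l [0.50163706 0.23192221] [0.59047652 0.24286328] 7.020936077884082
r [0.49793322 0.27498432] [0.58611012 0.28662737] 7.521932763631924
[0.55811812 0.12665968] 13.972757263555293 10.939509699683853
spool ((0.6078352332115173, 0.20236331224441528), 0.020428884774446487)
th [0.47792081 0.18981042]
```

Converted, 18.5 cm / 50 = 0.37, 17 cm / 50 = 0.34, -1 degrees / 360 = -0.0028.

{"fn": "send_rows", "kwargs": {
  "plan": [
    [[0.03, 0.134, 0.08, 0, 0, -0.0028], [0.03, 0.134, 0.16, 0, 0, -0.0028], [0.03, 0.134, 0.24, 0, 0, -0.0028], [0.03, 0.134, 0.3, 0, 0, -0.0028], [0.03, 0.134, 0.34, 0, 0, -0.0028], [0.03, 0.134, 0.37, 0, 0, -0.0028], [0.03, 0.134, 0.37, 0, 0, -0.0028], [0.03, 0.134, 0.37, 0, 0, -0.0028]]
  ]
}}

```text
clock: 4.35
tool_pos: [0.5191, 0.2557, 0.0552]
orientation: [-179.9, -0.1, -172.6]
force: [0.1, 1.4, 1.0]
opening: 0.0596
gripper_force: 0.0
```

Converted, 2.2 cm / 50 = 0.044, 1.4 cm / 50 = 0.028.

{"fn": "send_rows", "kwargs": {
  "plan": [
    [[0, 0, 0.014, 0, 0, 0], [0, 0, 0.028, 0, 0, 0], [0, 0, 0.04, 0, 0, 0], [0, 0, 0.044, 0, 0, 0], [0, 0, 0.044, 0, 0, 0]]
  ]
}}

```text
clock: 4.77
tool_pos: [0.5191, 0.2556, 0.0333]
orientation: [-180.0, -0.0, -172.8]
force: [-0.5, 0.3, -0.0]
opening: 0.0597
gripper_force: 0.0
```

{"fn": "send_rows", "kwargs": {
  "plan": [
    [[0, 0, 0, 0, 0, 0], [0, 0, 0, 0, 0, 0], [0, 0, 0, 0, 0, 0], [0, 0, 0, 0, 0, 0], [0, 0, 0, 0, 0, 0], [0, 0, 0, 0, 0, 0]]
  ],
  "fingers": 0.3
}}

```text
clock: 5.27
tool_pos: [0.5195, 0.256, 0.0339]
orientation: [180.0, 0.0, -172.7]
force: [0.0, 0.1, 3.8]
opening: 0.0431
gripper_force: 30.0
```

Converted, -12 cm / 50 = -0.24, -11 cm / 50 = -0.22.

{"fn": "send_rows", "kwargs": {
  "plan": [
    [[0, 0, -0.02, 0, 0, 0], [0, 0, -0.06, 0, 0, 0], [0, 0, -0.12, 0, 0, 0], [0, 0, -0.18, 0, 0, 0], [0.02, -0.06, -0.22, 0, 0, 0], [0.04, -0.12, -0.22, 0, 0, 0], [0.04, -0.18, -0.22, 0, 0, 0], [0.04, -0.24, -0.22, 0, 0, 0]]
  ]
}}

```text
clock: 5.93
tool_pos: [0.5141, 0.1333, 0.145]
orientation: [179.9, 0.1, -172.7]
force: [0.5, 0.1, -1.3]
opening: 0.0437
gripper_force: 30.0
```

Converted, -29.5 cm / 50 = -0.59, -27 cm / 50 = -0.54.

{"fn": "send_rows", "kwargs": {
  "plan": [
    [[0.02, -0.08, 0, 0, 0, 0], [0.04, -0.16, 0, 0, 0, 0], [0.06, -0.24, 0, 0, 0, 0], [0.08, -0.32, 0, 0, 0, 0], [0.1, -0.4, 0, 0, 0, 0], [0.12, -0.48, 0, 0, 0, 0], [0.13, -0.54, 0, 0, 0, 0], [0.138, -0.59, 0, 0, 0, 0]]
  ]
}}

```text
clock: 6.6
tool_pos: [0.4825, -0.1694, 0.1444]
orientation: [-180.0, 0.0, -172.8]
force: [1.1, 1.0, -0.2]
opening: 0.0433
gripper_force: 30.0
```

Converted, -2.7 cm / 50 = -0.054, -1.5 cm / 50 = -0.03, 5.8 degrees / 360 = 0.0161.

{"fn": "send_rows", "kwargs": {
  "plan": [
    [[0, -0.03, 0, 0, 0, 0.0056], [0, -0.054, 0, 0, 0, 0.0111], [0, -0.054, 0, 0, 0, 0.0161], [0, -0.054, 0, 0, 0, 0.0161], [0, -0.054, 0, 0, 0, 0.0161]]
  ]
}}

```text
clock: 7.02
tool_pos: [0.4867, -0.1937, 0.1438]
orientation: [180.0, 0.0, -178.5]
force: [-0.3, -0.2, -0.8]
opening: 0.0432
gripper_force: 30.0
```

```bash
python3 - <<'E'
from h import *
s=snap('wrist','w2')
go([.4873,-.1936,.0085],-178.5)
E
```

```text
t 7.07 tcp [ 0.4868 -0.1935  0.1437] [ 180.     0.  -178.5] j6 -88.3 open 0.0434 F [0.2 0.3 0.3]
 shift cm [-0.05 -0.02 13.52] rot [0. 0. 0.]
```

View pics/w2.png

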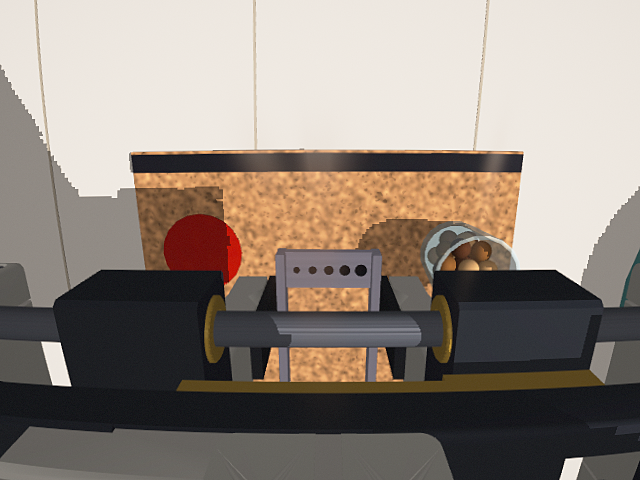

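The gauge is held squarely over the mat. The coaster is about (202,250), the cup foot (457,250), and the stripe is straight at row 162.

```bash
python3 - <<'E'
from m import *
s=snap('wrist')
c=blobs(s,(0,200,60),(5,255,255),(150,200,250,300))[0];w=topw(s,c,.007).astype(np.float32)
print('coaster',cv2.minEnclosingCircle(w))
c=blobs(s,(0,0,0),(180,255,70),(110,140,540,176),100)[0];w=topw(s,c,.004).astype(np.float32);print('stripe',cv2.minAreaRect(w*1000))
E
```

```text
coaster ((0.5148226618766785, -0.29401761293411255), 0.03188525140285492)
stripe ((439.4827880859375, -128.98094177246094), (13.519874572753906, 111.65448760986328), 1.34695565700531)
```

Converted, 13.1 cm / 50 = 0.262, 12.5 cm / 50 = 0.25.

{"fn": "send_rows", "kwargs": {
  "plan": [
    [[0, 0, 0.04, 0, 0, 0], [0, 0, 0.1, 0, 0, 0], [0, 0, 0.16, 0, 0, 0], [0, 0, 0.2, 0, 0, 0], [0, 0, 0.23, 0, 0, 0], [0, 0, 0.25, 0, 0, 0], [0, 0, 0.262, 0, 0, 0], [0, 0, 0.262, 0, 0, 0]]
  ]
}}

```text
clock: 7.78
tool_pos: [0.4864, -0.1935, 0.0118]
orientation: [180.0, -0.1, -178.5]
force: [0.4, -0.7, -0.3]
opening: 0.0434
gripper_force: 30.0
```

Converted, 0.35 cm / 50 = 0.007, 0.3 cm / 50 = 0.006.

{"fn": "send_rows", "kwargs": {
  "plan": [
    [[0, 0, 0.004, 0, 0, 0], [0, 0, 0.006, 0, 0, 0], [0, 0, 0.007, 0, 0, 0], [0, 0, 0.007, 0, 0, 0]]
  ]
}}

```text
clock: 8.12
tool_pos: [0.4871, -0.1939, 0.0097]
orientation: [-180.0, 0.1, -178.6]
force: [-0.3, -0.5, -0.8]
opening: 0.0435
gripper_force: 30.0
```

{"fn": "send_rows", "kwargs": {
  "plan": [
    [[0, 0, 0, 0, 0, 0], [0, 0, 0, 0, 0, 0], [0, 0, 0, 0, 0, 0], [0, 0, 0, 0, 0, 0]]
  ],
  "fingers": 0.62
}}

```text
clock: 8.45
tool_pos: [0.4869, -0.1939, 0.0093]
orientation: [-180.0, 0.0, -178.6]
force: [0.2, 1.0, 0.7]
opening: 0.0542
gripper_force: 0.0
```

Converted, -15 cm / 50 = -0.3, -14 cm / 50 = -0.28.

{"fn": "send_rows", "kwargs": {
  "plan": [
    [[0, 0, -0.02, 0, 0, 0], [0, 0, -0.06, 0, 0, 0], [0, 0, -0.12, 0, 0, 0], [0, 0, -0.18, 0, 0, 0], [0, 0, -0.24, 0, 0, 0], [0, 0, -0.28, 0, 0, 0], [0, 0, -0.3, 0, 0, 0], [0, 0, -0.3, 0, 0, 0]]
  ],
  "fingers": 0.5
}}

```text
clock: 9.12
tool_pos: [0.4881, -0.194, 0.1622]
orientation: [-180.0, 0.3, -178.5]
force: [-0.5, 0.4, -0.1]
opening: 0.0437
gripper_force: 0.0
```

```bash
python3 - <<'E'
from m import *
s=snap('top','t2')
c=blobs(s,(0,0,75),(180,70,255),(415,240,470,325));print([cv2.boundingRect(a) for a in c])
w=np.vstack([topw(s,a,.014) for a in c]).astype(np.float32);print('gauge',cv2.minAreaRect(w*1000))
im=s['img'][180:340,130:530];cv2.imwrite('pics/crop2.png',cv2.resize(im[:,:,::-1],None,fx=2,fy=2,interpolation=cv2.INTER_CUBIC))
go([.558,.127,.12],-168.5)
E
```

```text
[(431, 240, 14, 12), (429, 302, 27, 8)]
gauge ((528.5264282226562, -191.656005859375), (122.58534240722656, 45.12173080444336), 1.328041434288025)
t 9.17 tcp [ 0.4871 -0.1938  0.1602] [ 1.800e+02  1.000e-01 -1.786e+02] j6 -88.3 open 0.0437 F [ 0.6  0.5 -0.1]
 shift cm [-7.88 31.89  4.04] rot [ -0.    0.1 -10.1]
```

View pics/crop2.png

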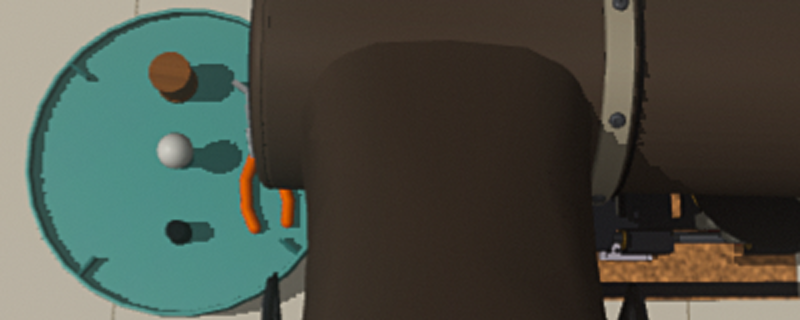

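The arm hides most of the gauge in the top view, with only its front plate visible near (622,257) in the crop. I narrowed the fingers while lifting, so I'll check with the wrist camera that the gauge stayed on the mat.

```bash
python3 - <<'E'
from m import *
s=snap('wrist','w3')
print(np.round([proj(s,(.467,-.193-d,.014)) for d in(-.022,.022)]),'if held',np.round([proj(s,(.467,-.193-d,.165)) for d in(-.022,.022)]))
E
```

```text
[[358. 193.]
 [302. 192.]] if held [[384. 254.]
 [278. 252.]]
```

View pics/w3.png

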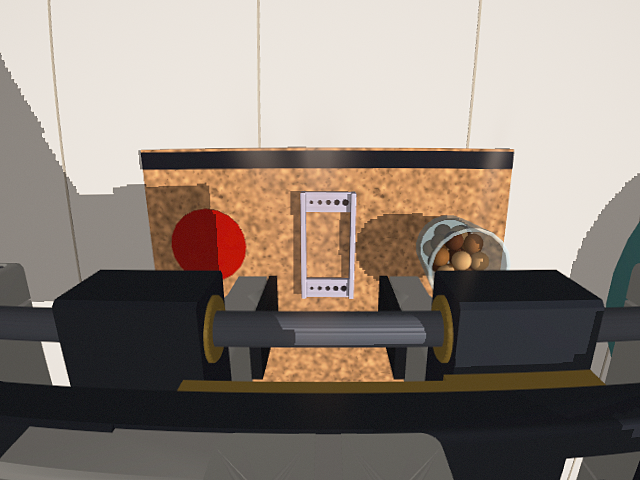

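The gauge lies on the mat as placed, with its front plate at (302..356,192) matching the prediction. Next is the plier.

Converted, 30 cm / 50 = 0.6, 28 cm / 50 = 0.56.

{"fn": "send_rows", "kwargs": {
  "plan": [
    [[-0.02, 0.08, 0, 0, 0, 0], [-0.04, 0.16, 0, 0, 0, 0], [-0.06, 0.24, 0, 0, 0, 0], [-0.08, 0.32, 0, 0, 0, 0], [-0.1, 0.4, 0, 0, 0, 0], [-0.12, 0.48, 0, 0, 0, 0], [-0.14, 0.56, 0, 0, 0, 0], [-0.15, 0.6, 0, 0, 0, 0]]
  ]
}}

```text
clock: 9.88
tool_pos: [0.5541, 0.1114, 0.1571]
orientation: [-179.9, -0.1, -178.4]
force: [0.4, -0.6, 0.7]
opening: 0.0441
gripper_force: 0.0
```

Converted, 4 cm / 50 = 0.08, 3 cm / 50 = 0.06, -10 degrees / 360 = -0.0278.

{"fn": "send_rows", "kwargs": {
  "plan": [
    [[-0.008, 0.038, 0.02, 0, 0, -0.0111], [-0.008, 0.038, 0.06, 0, 0, -0.0222], [-0.008, 0.038, 0.08, 0, 0, -0.0278], [-0.008, 0.038, 0.08, 0, 0, -0.0278], [-0.008, 0.038, 0.08, 0, 0, -0.0278]]
  ]
}}

```text
clock: 10.3
tool_pos: [0.5566, 0.1265, 0.1172]
orientation: [-179.9, -0.2, -168.6]
force: [-0.0, 0.2, 0.5]
opening: 0.0437
gripper_force: 0.0
```

```bash
python3 - <<'E'
from h import *
go([.558,.127,.033],-168.7)
E
```

```text
t 10.3 tcp [0.5566 0.1265 0.1172] [-179.9   -0.2 -168.6] j6 -111.1 open 0.0437 F [-0.   0.2  0.5]
 shift cm [-0.18  0.03  8.42] rot [-0.1 -0.2  0.1]
```

Converted, 8.45 cm / 50 = 0.169, 8.2 cm / 50 = 0.164.

{"fn": "send_rows", "kwargs": {
  "plan": [
    [[-0.003, 0, 0.06, 0, 0, 0], [-0.003, 0, 0.1, 0, 0, 0], [-0.003, 0, 0.13, 0, 0, 0], [-0.003, 0, 0.15, 0, 0, 0], [-0.003, 0, 0.164, 0, 0, 0], [-0.003, 0, 0.169, 0, 0, 0], [-0.003, 0, 0.169, 0, 0, 0]]
  ]
}}

```text
clock: 10.88
tool_pos: [0.5593, 0.1273, 0.0346]
orientation: [-180.0, -0.0, -168.6]
force: [0.0, -0.4, -1.0]
opening: 0.0439
gripper_force: 0.0
```

{"fn": "send_rows", "kwargs": {
  "plan": [
    [[0, 0, 0, 0, 0, 0], [0, 0, 0, 0, 0, 0], [0, 0, 0, 0, 0, 0], [0, 0, 0, 0, 0, 0], [0, 0, 0, 0, 0, 0], [0, 0, 0, 0, 0, 0], [0, 0, 0, 0, 0, 0], [0, 0, 0, 0, 0, 0]]
  ],
  "fingers": 0
}}

```text
clock: 11.55
tool_pos: [0.5593, 0.1275, 0.0349]
orientation: [180.0, 0.0, -168.5]
force: [-1.5, 0.2, 5.1]
opening: 0.0153
gripper_force: 30.0
```

```bash
python3 - <<'E'
from h import *
go([.605,-.1905,.15],-88.6)
E
```

```text
t 11.55 tcp [0.5593 0.1275 0.0349] [ 180.     0.  -168.5] j6 -110.9 open 0.0153 F [-1.5  0.2  5.1]
 shift cm [  1.83 -32.07 -11.51] rot [ -0.    0.  -79.9]
```

Converted, -12 cm / 50 = -0.24, -11.5 cm / 50 = -0.23.

{"fn": "send_rows", "kwargs": {
  "plan": [
    [[0, 0, -0.02, 0, 0, 0], [0, 0, -0.06, 0, 0, 0], [0, 0, -0.12, 0, 0, 0], [0, 0, -0.18, 0, 0, 0], [0.006, -0.06, -0.23, 0, 0, 0], [0.012, -0.12, -0.23, 0, 0, 0], [0.012, -0.18, -0.23, 0, 0, 0], [0.012, -0.24, -0.23, 0, 0, 0]]
  ]
}}

```text
clock: 12.22
tool_pos: [0.577, 0.0076, 0.1508]
orientation: [180.0, 0.1, -168.5]
force: [0.7, 0.9, -1.3]
opening: 0.0153
gripper_force: 30.0
```

{"fn": "send_rows", "kwargs": {
  "plan": [
    [[0.004, -0.06, 0, 0, 0, 0], [0.008, -0.12, 0, 0, 0, 0], [0.012, -0.18, 0, 0, 0, 0], [0.016, -0.24, 0, 0, 0, 0], [0.02, -0.3, 0, 0, 0, 0], [0.024, -0.36, 0, 0, 0, 0], [0.024, -0.4, 0, 0, 0, 0], [0.024, -0.4, 0, 0, 0, 0]]
  ]
}}

```text
clock: 12.88
tool_pos: [0.6048, -0.1934, 0.1495]
orientation: [-180.0, -0.0, -168.7]
force: [0.5, 0.6, -0.7]
opening: 0.0155
gripper_force: 30.0
```

Converted, -40 degrees / 360 = -0.1111.

{"fn": "send_rows", "kwargs": {
  "plan": [
    [[0, 0, 0, 0, 0, -0.0139], [0, 0, 0, 0, 0, -0.0278], [0, 0, 0, 0, 0, -0.0417], [0, 0, 0, 0, 0, -0.0556], [0, 0, 0, 0, 0, -0.0694], [0, 0, 0, 0, 0, -0.0833], [0, 0, 0, 0, 0, -0.0972], [0, 0, 0, 0, 0, -0.1111]]
  ]
}}

```text
clock: 13.55
tool_pos: [0.6046, -0.1895, 0.1498]
orientation: [180.0, -0.0, -128.3]
force: [0.6, -0.0, -1.1]
opening: 0.0157
gripper_force: 30.0
```

Converted, -40 degrees / 360 = -0.1111.

{"fn": "send_rows", "kwargs": {
  "plan": [
    [[0, 0, 0, 0, 0, -0.0139], [0, 0, 0, 0, 0, -0.0278], [0, 0, 0, 0, 0, -0.0417], [0, 0, 0, 0, 0, -0.0556], [0, 0, 0, 0, 0, -0.0694], [0, 0, 0, 0, 0, -0.0833], [0, 0, 0, 0, 0, -0.1], [0, 0, 0, 0, 0, -0.1111]]
  ]
}}

```text
clock: 14.22
tool_pos: [0.6046, -0.1895, 0.1498]
orientation: [180.0, 0.0, -88.2]
force: [0.4, 0.6, -1.9]
opening: 0.0153
gripper_force: 30.0
```

```bash
python3 - <<'E'
from h import *
s=snap('wrist','w4')
go([.605,-.1905,.0095],-88.6)
E
```

```text
t 14.27 tcp [ 0.6047 -0.1895  0.1498] [180.   0. -88.] j6 1.8 open 0.0157 F [-1.4 -0.1 -0.7]
 shift cm [ 0.1  -0.03 14.03] rot [0.  0.  0.6]
```

View pics/w4.png

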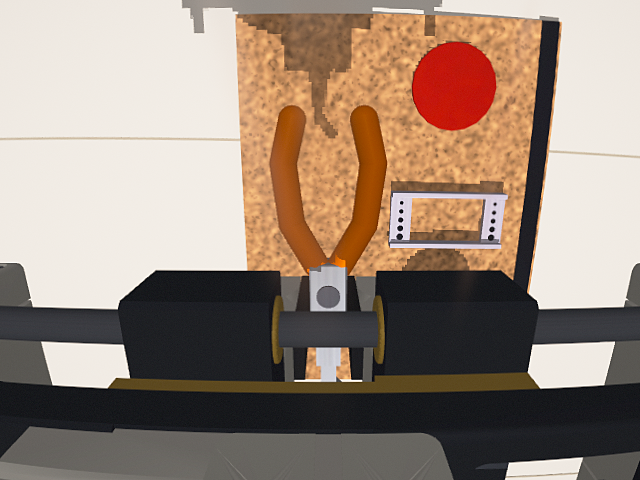

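The plier hangs straight in the fingers, with its pivot at (328,297) and its handles pointing to the coaster side. The jaws point to the cup.

```bash
python3 - <<'E'
from h import *
s=snap('wrist')
print(onz(s,328,297,.156), proj(s,(.6047,-.1895,.156)), onz(s,(391+508)/2,218,.014))
E
```

```text
[ 0.6054643  -0.19125148] (np.float64(329.65591661587433), np.float64(300.83232755860297)) [ 0.51095131 -0.19625272]
```

Converted, 13.6 cm / 50 = 0.272, 13 cm / 50 = 0.26.

{"fn": "send_rows", "kwargs": {
  "plan": [
    [[0, 0, 0.04, 0, 0, 0], [0, 0, 0.1, 0, 0, 0], [0, 0, 0.16, 0, 0, 0], [0, 0, 0.21, 0, 0, 0], [0, 0, 0.24, 0, 0, 0], [0, 0, 0.26, 0, 0, 0], [0, 0, 0.272, 0, 0, 0], [0, 0, 0.272, 0, 0, 0]]
  ]
}}

```text
clock: 14.98
tool_pos: [0.6046, -0.1898, 0.0127]
orientation: [179.9, 0.0, -88.6]
force: [0.1, 0.1, -1.1]
opening: 0.0156
gripper_force: 30.0
```

Pivot at (0.605, -0.191), which suits. Lower it and release.

Converted, 0.4 cm / 50 = 0.008, 0.35 cm / 50 = 0.007.

{"fn": "send_rows", "kwargs": {
  "plan": [
    [[0, 0, 0.004, 0, 0, 0], [0, 0, 0.007, 0, 0, 0], [0, 0, 0.008, 0, 0, 0], [0, 0, 0.008, 0, 0, 0]]
  ]
}}

```text
clock: 15.32
tool_pos: [0.6054, -0.1899, 0.0103]
orientation: [-179.9, -0.0, -88.6]
force: [0.2, -0.2, -0.9]
opening: 0.0155
gripper_force: 30.0
```

{"fn": "send_rows", "kwargs": {
  "plan": [
    [[0, 0, 0, 0, 0, 0], [0, 0, 0, 0, 0, 0], [0, 0, 0, 0, 0, 0], [0, 0, 0, 0, 0, 0], [0, 0, 0, 0, 0, 0]]
  ],
  "fingers": 0.36
}}

```text
clock: 15.73
tool_pos: [0.6051, -0.1899, 0.0097]
orientation: [-180.0, -0.0, -88.5]
force: [0.3, -0.3, -0.3]
opening: 0.0314
gripper_force: 0.0
```

Converted, -15 cm / 50 = -0.3, -12 cm / 50 = -0.24.

{"fn": "send_rows", "kwargs": {
  "plan": [
    [[0, 0, -0.02, 0, 0, 0], [0, 0, -0.06, 0, 0, 0], [0, 0, -0.12, 0, 0, 0], [0, 0, -0.18, 0, 0, 0], [0, 0, -0.24, 0, 0, 0], [0, 0, -0.3, 0, 0, 0], [0, 0, -0.3, 0, 0, 0], [0, 0, -0.3, 0, 0, 0]]
  ]
}}

```text
clock: 16.4
tool_pos: [0.6063, -0.19, 0.1628]
orientation: [-179.7, -0.0, -88.5]
force: [-0.3, 0.6, -0.2]
opening: 0.0314
gripper_force: 0.0
```

```bash
python3 - <<'E'
from h import *
go([.6085,.202,.16],-168)
E
```

```text
t 16.4 tcp [ 0.6063 -0.19    0.1628] [-179.7   -0.   -88.5] j6 1.3 open 0.0314 F [-0.3  0.6 -0.2]
 shift cm [-39.18  -1.22   0.27] rot [-0.3  0.2 79.5]
```

Converted, -24 cm / 50 = -0.48, -21 cm / 50 = -0.42.

{"fn": "send_rows", "kwargs": {
  "plan": [
    [[-0.06, 0, 0, 0, 0, 0], [-0.12, -0.006, 0, 0, 0, 0], [-0.18, -0.012, 0, 0, 0, 0], [-0.24, -0.012, 0, 0, 0, 0], [-0.3, -0.012, 0, 0, 0, 0], [-0.36, -0.012, 0, 0, 0, 0], [-0.42, -0.012, 0, 0, 0, 0], [-0.48, -0.012, 0, 0, 0, 0]]
  ],
  "fingers": 0.64
}}

```text
clock: 17.07
tool_pos: [0.604, 0.0514, 0.1588]
orientation: [179.9, -0.0, -88.6]
force: [1.3, -0.1, -0.2]
opening: 0.0564
gripper_force: 0.0
```

Converted, -15.2 cm / 50 = -0.304, -14 cm / 50 = -0.28.

{"fn": "send_rows", "kwargs": {
  "plan": [
    [[-0.06, 0, 0, 0, 0, 0], [-0.12, -0.006, 0, 0, 0, 0], [-0.18, -0.012, 0, 0, 0, 0], [-0.24, -0.012, 0, 0, 0, 0], [-0.28, -0.012, 0, 0, 0, 0], [-0.304, -0.012, 0, 0, 0, 0], [-0.304, -0.012, 0, 0, 0, 0], [-0.304, -0.012, 0, 0, 0, 0]]
  ]
}}

```text
clock: 17.73
tool_pos: [0.6065, 0.2023, 0.1588]
orientation: [179.9, -0.0, -88.5]
force: [0.6, -0.1, -0.5]
opening: 0.0558
gripper_force: 0.0
```

Converted, 48 degrees / 360 = 0.1333.

{"fn": "send_rows", "kwargs": {
  "plan": [
    [[0, 0, 0, 0, 0, 0.0167], [0, 0, 0, 0, 0, 0.0333], [0, 0, 0, 0, 0, 0.05], [0, 0, 0, 0, 0, 0.0667], [0, 0, 0, 0, 0, 0.0833], [0, 0, 0, 0, 0, 0.1], [0, 0, 0, 0, 0, 0.1167], [0, 0, 0, 0, 0, 0.1333]]
  ]
}}

```text
clock: 18.4
tool_pos: [0.6069, 0.2006, 0.1594]
orientation: [180.0, -0.0, -136.9]
force: [-0.4, 0.4, 0.2]
opening: 0.0559
gripper_force: 0.0
```

Converted, 32 degrees / 360 = 0.0889.

{"fn": "send_rows", "kwargs": {
  "plan": [
    [[0, 0, 0, 0, 0, 0.0167], [0, 0, 0, 0, 0, 0.0333], [0, 0, 0, 0, 0, 0.05], [0, 0, 0, 0, 0, 0.0667], [0, 0, 0, 0, 0, 0.0833], [0, 0, 0, 0, 0, 0.0889], [0, 0, 0, 0, 0, 0.0889], [0, 0, 0, 0, 0, 0.0889]]
  ]
}}

```text
clock: 19.07
tool_pos: [0.607, 0.2011, 0.1595]
orientation: [-180.0, -0.0, -168.5]
force: [0.1, 0.3, 0.4]
opening: 0.0562
gripper_force: 0.0
```

```bash
python3 - <<'E'
from m import *
s=snap('top')
for z,b,lo,hi,n in [(.07,(195,195,240,240),(0,120,30),(15,255,255),'spool'),(.054,(205,282,235,308),(0,0,0),(180,255,45),'th')]:
    for c in blobs(s,lo,hi,b)[:1]: print(n,cv2.boundingRect(c),cv2.minEnclosingCircle(topw(s,c,z).astype(np.float32)))
s=snap('wrist','w5');print(proj(s,(.6085,.202,.07)),proj(s,(.478,.1885,.054)))
c=blobs(s,(0,0,0),(180,255,70),(250,80,400,260));print([(cv2.boundingRect(a),onz(s,*cv2.minEnclosingCircle(a)[0],.054)) for a in c[:3]])
go([.6085,.202,.06],-168.5)
# plier / gauge check from top
s=snap('top','t3')
E
```

```text
spool (205, 206, 21, 25) ((0.6061050891876221, 0.19758367538452148), 0.021904928609728813)
th (213, 290, 13, 12) ((0.4769255518913269, 0.1865563988685608), 0.011081957258284092)
(np.float64(328.7921212185532), np.float64(239.8858563960325)) (np.float64(349.1576819469943), np.float64(32.494681188197745))
[((303, 214, 11, 14), array([0.60233925, 0.18533521]))]
t 19.17 tcp [0.6071 0.2015 0.1595] [-180.    -0.  -168.5] j6 -114.3 open 0.056 F [-0.1  0.2  0.9]
 shift cm [-0.15  0.02  9.95] rot [-0. -0. -0.]
```

View pics/w5.png

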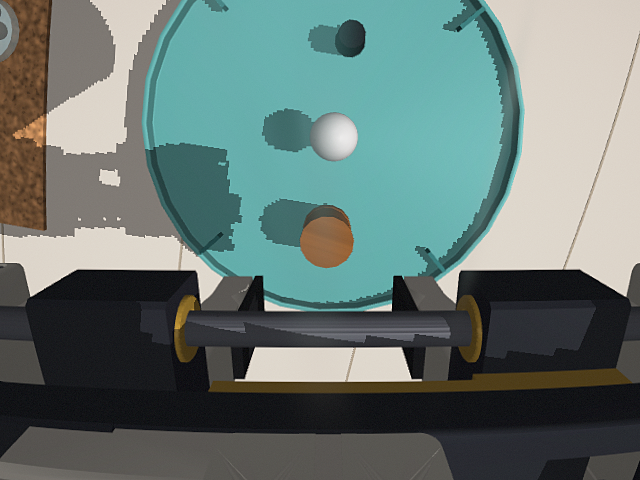

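View pics/t3.png

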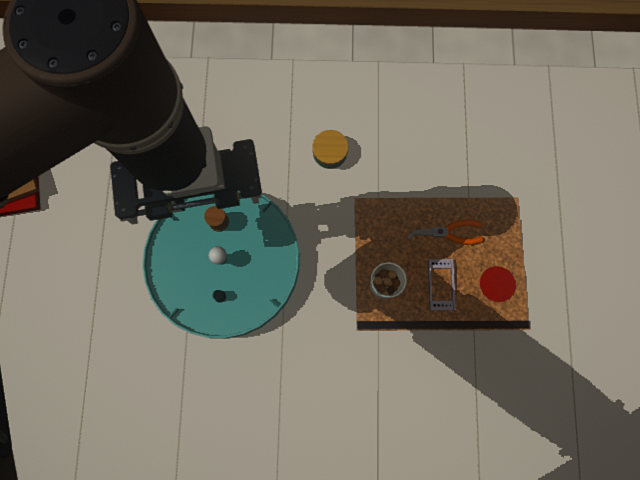

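The gauge (442,285) and plier (pivot 441,231, tip toward the cup) are well placed. The cup and tin haven't moved. The wrist view puts the spool top at (327,241), where I expected it, so I'll grasp it now.

Converted, 12.3 cm / 50 = 0.246, 12.2 cm / 50 = 0.244.

{"fn": "send_rows", "kwargs": {
  "plan": [
    [[-0.002, 0, 0.08, 0, 0, 0], [-0.002, 0, 0.14, 0, 0, 0], [-0.002, 0, 0.18, 0, 0, 0], [-0.002, 0, 0.21, 0, 0, 0], [-0.002, 0, 0.23, 0, 0, 0], [-0.002, 0, 0.244, 0, 0, 0], [-0.002, 0, 0.246, 0, 0, 0]]
  ]
}}

```text
clock: 19.8
tool_pos: [0.6077, 0.2022, 0.0355]
orientation: [-180.0, -0.1, -168.5]
force: [0.4, 0.4, 0.3]
opening: 0.0563
gripper_force: 0.0
```

{"fn": "send_rows", "kwargs": {
  "plan": [
    [[0, 0, 0, 0, 0, 0], [0, 0, 0, 0, 0, 0], [0, 0, 0, 0, 0, 0], [0, 0, 0, 0, 0, 0], [0, 0, 0, 0, 0, 0], [0, 0, 0, 0, 0, 0], [0, 0, 0, 0, 0, 0], [0, 0, 0, 0, 0, 0]]
  ],
  "fingers": 0.1
}}

```text
clock: 20.47
tool_pos: [0.6086, 0.2029, 0.0376]
orientation: [180.0, 0.1, -168.5]
force: [-2.3, -0.1, 5.6]
opening: 0.0343
gripper_force: 30.0
```

```bash
python3 - <<'E'
from h import *
go([.515,-.294,.16],-178.5)
s=snap('top','t4');im=s['img'][190:240,185:250];cv2.imwrite('pics/c4.png',cv2.resize(im[:,:,::-1],None,fx=8,fy=8))
E
```

```text
t 20.47 tcp [0.6086 0.2029 0.0376] [ 1.800e+02  1.000e-01 -1.685e+02] j6 -114.4 open 0.0343 F [-2.3 -0.1  5.6]
 shift cm [ 19.03 -46.83 -12.29] rot [ 0.   0.1 10. ]
```

Converted, -12.2 cm / 50 = -0.244, -11.7 cm / 50 = -0.234.

{"fn": "send_rows", "kwargs": {
  "plan": [
    [[0, 0, -0.02, 0, 0, 0], [0, 0, -0.05, 0, 0, 0], [0, 0, -0.09, 0, 0, 0], [0, 0, -0.13, 0, 0, 0], [0, 0, -0.17, 0, 0, 0], [0, 0, -0.21, 0, 0, 0], [0, 0, -0.234, 0, 0, 0], [0, 0, -0.244, 0, 0, 0]]
  ]
}}

```text
clock: 21.18
tool_pos: [0.6089, 0.203, 0.1612]
orientation: [179.9, 0.2, -168.5]
force: [0.2, -0.7, -0.6]
opening: 0.034
gripper_force: 30.0
```

Converted, -22 cm / 50 = -0.44, -19 cm / 50 = -0.38.

{"fn": "send_rows", "kwargs": {
  "plan": [
    [[0.012, -0.03, 0, 0, 0, 0], [0.032, -0.08, 0, 0, 0, 0], [0.056, -0.14, 0, 0, 0, 0], [0.08, -0.2, 0, 0, 0, 0], [0.104, -0.26, 0, 0, 0, 0], [0.128, -0.32, 0, 0, 0, 0], [0.152, -0.38, 0, 0, 0, 0], [0.176, -0.44, 0, 0, 0, 0]]
  ]
}}

```text
clock: 21.85
tool_pos: [0.5639, -0.0324, 0.1574]
orientation: [180.0, -0.1, -168.6]
force: [0.3, -0.2, -1.0]
opening: 0.0348
gripper_force: 30.0
```

Converted, -23 cm / 50 = -0.46, -21 cm / 50 = -0.42.

{"fn": "send_rows", "kwargs": {
  "plan": [
    [[0.024, -0.06, 0, 0, 0, 0], [0.048, -0.12, 0, 0, 0, 0], [0.074, -0.18, 0, 0, 0, 0], [0.1, -0.24, 0, 0, 0, 0], [0.126, -0.3, 0, 0, 0, 0], [0.15, -0.36, 0, 0, 0, 0], [0.172, -0.42, 0, 0, 0, 0], [0.19, -0.46, 0, 0, 0, 0]]
  ]
}}

```text
clock: 22.52
tool_pos: [0.5163, -0.2772, 0.1573]
orientation: [180.0, -0.1, -168.6]
force: [0.5, 0.1, -0.2]
opening: 0.0346
gripper_force: 30.0
```

Converted, -1.8 cm / 50 = -0.036, -1.3 cm / 50 = -0.026.

{"fn": "send_rows", "kwargs": {
  "plan": [
    [[0.01, -0.026, 0, 0, 0, 0], [0.014, -0.036, 0, 0, 0, 0], [0.014, -0.036, 0, 0, 0, 0], [0.014, -0.036, 0, 0, 0, 0]]
  ]
}}

```text
clock: 22.85
tool_pos: [0.5141, -0.2937, 0.1578]
orientation: [180.0, -0.1, -168.6]
force: [-0.3, 0.9, 0.1]
opening: 0.0345
gripper_force: 30.0
```

```bash
python3 - <<'E'
from h import *
go([.515,-.294,.0155],-168.5)
s=snap('wrist','w6')
E
```

```text
t 22.85 tcp [ 0.5141 -0.2937  0.1578] [ 1.800e+02 -1.000e-01 -1.686e+02] j6 -67.7 open 0.0345 F [-0.3  0.9  0.1]
 shift cm [-0.1  -0.06 14.23] rot [ 0.  -0.1 -0.1]
```

View pics/w6.png

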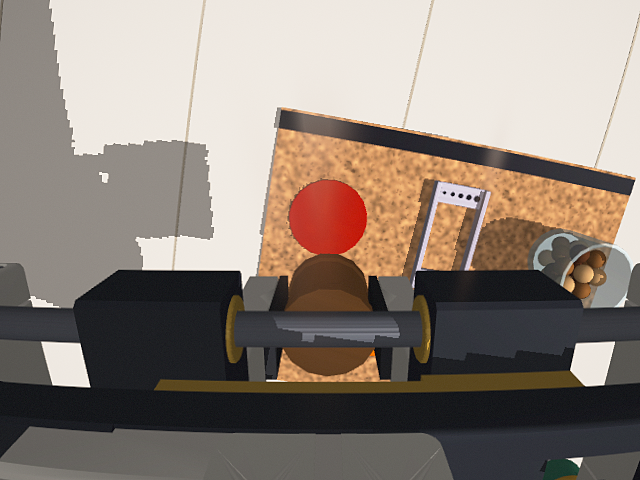

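The spool is held upright and centred between the fingers, with the coaster at (328,216). Lower it and release.

{"fn": "send_rows", "kwargs": {
  "plan": [
    [[-0.002, 0, 0.04, 0, 0, 0], [-0.002, 0, 0.1, 0, 0, 0], [-0.002, 0, 0.16, 0, 0, 0], [-0.002, 0, 0.21, 0, 0, 0], [-0.002, 0, 0.24, 0, 0, 0], [-0.002, 0, 0.26, 0, 0, 0], [-0.002, 0, 0.272, 0, 0, 0], [-0.002, 0, 0.276, 0, 0, 0]]
  ]
}}

```text
clock: 23.57
tool_pos: [0.5158, -0.2931, 0.02]
orientation: [180.0, -0.0, -168.5]
force: [-0.6, -0.1, 0.0]
opening: 0.0345
gripper_force: 30.0
```

Converted, 0.35 cm / 50 = 0.007, 0.3 cm / 50 = 0.006.

{"fn": "send_rows", "kwargs": {
  "plan": [
    [[0, 0, 0.003, 0, 0, 0], [0, 0, 0.006, 0, 0, 0], [0, 0, 0.007, 0, 0, 0], [0, 0, 0.007, 0, 0, 0]]
  ]
}}

```text
clock: 23.9
tool_pos: [0.5161, -0.2938, 0.0178]
orientation: [-180.0, 0.1, -168.6]
force: [0.5, 0.5, -0.4]
opening: 0.0348
gripper_force: 30.0
```

{"fn": "send_rows", "kwargs": {
  "plan": [
    [[0, 0, 0, 0, 0, 0], [0, 0, 0, 0, 0, 0], [0, 0, 0, 0, 0, 0], [0, 0, 0, 0, 0, 0], [0, 0, 0, 0, 0, 0]]
  ],
  "fingers": 0.6
}}

```text
clock: 24.32
tool_pos: [0.5157, -0.2937, 0.0172]
orientation: [-180.0, 0.0, -168.6]
force: [0.1, 0.8, -0.8]
opening: 0.052
gripper_force: 0.0
```

{"fn": "send_rows", "kwargs": {
  "plan": [
    [[0, 0, -0.02, 0, 0, 0], [0, 0, -0.06, 0, 0, 0], [0, 0, -0.12, 0, 0, 0], [0, 0, -0.18, 0, 0, 0], [0, 0, -0.24, 0, 0, 0], [0, 0, -0.29, 0, 0, 0], [0, 0, -0.29, 0, 0, 0], [0, 0, -0.29, 0, 0, 0]]
  ]
}}

```text
clock: 24.98
tool_pos: [0.5167, -0.2939, 0.1647]
orientation: [-179.9, 0.2, -168.6]
force: [0.5, 0.0, -0.9]
opening: 0.0524
gripper_force: 0.0
```

```bash
python3 - <<'E'
from m import *
s=snap('wrist','w7')
print(proj(s,(.515,-.294,.047)))
for c in blobs(s,(0,100,30),(25,255,240),(270,160,390,275),300): print(cv2.contourArea(c),cv2.boundingRect(c))
go([.4775,.188,.16],-168.5)
E
```

```text
(np.float64(328.8375468768639), np.float64(224.17772395278618))
13415.5 (270, 160, 120, 115)
t 25.03 tcp [ 0.5157 -0.2936  0.163 ] [-1.800e+02  1.000e-01 -1.686e+02] j6 -67.7 open 0.0526 F [-1.3  0.6 -0.9]
 shift cm [-5.8  47.96  0.29] rot [-0.   0.1 -0.1]
```

View pics/w7.png

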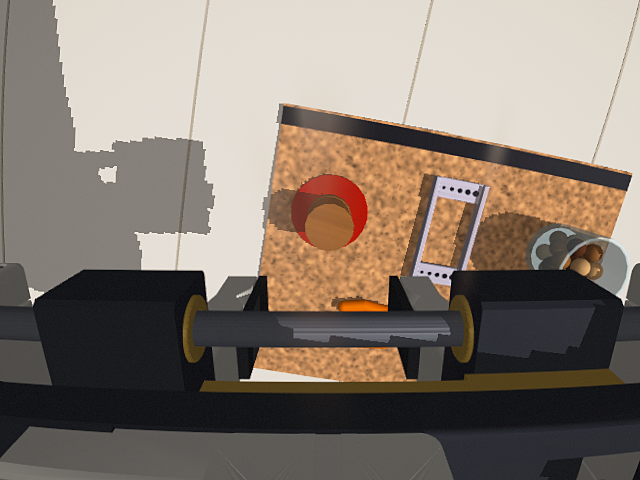

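The spool stands on the coaster with its top at (329,227), 1–2 mm behind my aim point, so about (0.517,-0.294). Now the thimble.

Converted, 25 cm / 50 = 0.5, 22 cm / 50 = 0.44.

{"fn": "send_rows", "kwargs": {
  "plan": [
    [[-0.006, 0.04, 0, 0, 0, 0], [-0.012, 0.1, 0, 0, 0, 0], [-0.02, 0.16, 0, 0, 0, 0], [-0.028, 0.23, 0, 0, 0, 0], [-0.036, 0.3, 0, 0, 0, 0], [-0.044, 0.37, 0, 0, 0, 0], [-0.052, 0.44, 0, 0, 0, 0], [-0.06, 0.5, 0, 0, 0, 0]]
  ],
  "fingers": 0.48
}}

```text
clock: 25.7
tool_pos: [0.4941, -0.0411, 0.1611]
orientation: [180.0, -0.1, -168.5]
force: [1.2, 0.0, -0.2]
opening: 0.0419
gripper_force: 0.0
```

Converted, 23 cm / 50 = 0.46, -1.2 cm / 50 = -0.024.

{"fn": "send_rows", "kwargs": {
  "plan": [
    [[-0.008, 0.06, 0, 0, 0, 0], [-0.016, 0.13, 0, 0, 0, 0], [-0.024, 0.2, 0, 0, 0, 0], [-0.032, 0.27, 0, 0, 0, 0], [-0.04, 0.34, 0, 0, 0, 0], [-0.048, 0.4, 0, 0, 0, 0], [-0.056, 0.46, 0, 0, 0, 0], [-0.056, 0.46, 0, 0, 0, 0]]
  ]
}}

```text
clock: 26.37
tool_pos: [0.4769, 0.1921, 0.1611]
orientation: [-180.0, -0.0, -168.4]
force: [1.3, 0.4, -1.0]
opening: 0.0418
gripper_force: 0.0
```

Converted, 4 cm / 50 = 0.08, 2.5 cm / 50 = 0.05.

{"fn": "send_rows", "kwargs": {
  "plan": [
    [[0, 0, 0.02, 0, 0, 0], [0, 0, 0.05, 0, 0, 0], [0, 0, 0.08, 0, 0, 0], [0, 0, 0.08, 0, 0, 0], [0, 0, 0.08, 0, 0, 0]]
  ]
}}

```text
clock: 26.78
tool_pos: [0.4764, 0.1867, 0.1206]
orientation: [-179.9, -0.2, -168.6]
force: [-0.1, -0.5, 0.0]
opening: 0.0419
gripper_force: 0.0
```

```bash
python3 - <<'E'
from h import *
go([.4775,.188,.0345],-168.5)
E
```

```text
t 26.78 tcp [0.4764 0.1867 0.1206] [-179.9   -0.2 -168.6] j6 -122.0 open 0.0419 F [-0.1 -0.5  0. ]
 shift cm [-0.16  0.13  8.61] rot [-0.1 -0.2 -0.1]
```

Converted, 8.5 cm / 50 = 0.17, 8.2 cm / 50 = 0.164.

{"fn": "send_rows", "kwargs": {
  "plan": [
    [[-0.002, 0.002, 0.06, 0, 0, 0], [-0.002, 0.002, 0.1, 0, 0, 0], [-0.002, 0.002, 0.13, 0, 0, 0], [-0.002, 0.002, 0.15, 0, 0, 0], [-0.002, 0.002, 0.164, 0, 0, 0], [-0.002, 0.002, 0.17, 0, 0, 0], [-0.002, 0.002, 0.17, 0, 0, 0]]
  ]
}}

```text
clock: 27.37
tool_pos: [0.4782, 0.1893, 0.037]
orientation: [-180.0, -0.0, -168.6]
force: [0.2, 0.7, 0.7]
opening: 0.0422
gripper_force: 0.0
```

{"fn": "send_rows", "kwargs": {
  "plan": [
    [[0, 0, 0, 0, 0, 0], [0, 0, 0, 0, 0, 0], [0, 0, 0, 0, 0, 0], [0, 0, 0, 0, 0, 0], [0, 0, 0, 0, 0, 0], [0, 0, 0, 0, 0, 0], [0, 0, 0, 0, 0, 0], [0, 0, 0, 0, 0, 0]]
  ],
  "fingers": 0
}}

```text
clock: 28.03
tool_pos: [0.4784, 0.1897, 0.0375]
orientation: [180.0, 0.0, -168.5]
force: [-1.4, 0.7, 6.6]
opening: 0.0183
gripper_force: 30.1
```

```bash
python3 - <<'E'
from h import *
go([.5165,-.294,.16],-168.5)
E
```

```text
t 28.03 tcp [0.4784 0.1897 0.0375] [ 180.     0.  -168.5] j6 -122.1 open 0.0183 F [-1.4  0.7  6.6]
 shift cm [  5.87 -48.16 -12.27] rot [ 0.  0. -0.]
```

Converted, -12.2 cm / 50 = -0.244, -11.7 cm / 50 = -0.234.

{"fn": "send_rows", "kwargs": {
  "plan": [
    [[0, 0, -0.02, 0, 0, 0], [0, 0, -0.05, 0, 0, 0], [0, 0, -0.09, 0, 0, 0], [0, 0, -0.13, 0, 0, 0], [0, 0, -0.17, 0, 0, 0], [0, 0, -0.21, 0, 0, 0], [0, 0, -0.234, 0, 0, 0], [0, 0, -0.244, 0, 0, 0]]
  ]
}}

```text
clock: 28.7
tool_pos: [0.4788, 0.1899, 0.1617]
orientation: [179.9, 0.2, -168.5]
force: [-0.2, -0.3, 0.2]
opening: 0.0179
gripper_force: 29.9
```

Converted, -24 cm / 50 = -0.48, -21 cm / 50 = -0.42.

{"fn": "send_rows", "kwargs": {
  "plan": [
    [[0.006, -0.04, 0, 0, 0, 0], [0.012, -0.1, 0, 0, 0, 0], [0.02, -0.16, 0, 0, 0, 0], [0.028, -0.22, 0, 0, 0, 0], [0.036, -0.28, 0, 0, 0, 0], [0.044, -0.35, 0, 0, 0, 0], [0.052, -0.42, 0, 0, 0, 0], [0.06, -0.48, 0, 0, 0, 0]]
  ]
}}

```text
clock: 29.37
tool_pos: [0.4956, -0.0537, 0.1588]
orientation: [180.0, -0.1, -168.6]
force: [1.4, 0.2, -0.3]
opening: 0.0176
gripper_force: 29.9
```

Converted, -24 cm / 50 = -0.48, -22.5 cm / 50 = -0.45.

{"fn": "send_rows", "kwargs": {
  "plan": [
    [[0.006, -0.06, 0, 0, 0, 0], [0.014, -0.13, 0, 0, 0, 0], [0.022, -0.2, 0, 0, 0, 0], [0.03, -0.27, 0, 0, 0, 0], [0.038, -0.34, 0, 0, 0, 0], [0.046, -0.4, 0, 0, 0, 0], [0.052, -0.45, 0, 0, 0, 0], [0.056, -0.48, 0, 0, 0, 0]]
  ]
}}

```text
clock: 30.03
tool_pos: [0.5158, -0.2949, 0.1582]
orientation: [180.0, -0.1, -168.7]
force: [0.7, 0.1, 0.7]
opening: 0.018
gripper_force: 29.9
```

Converted, 5 cm / 50 = 0.1, 4 cm / 50 = 0.08.

{"fn": "send_rows", "kwargs": {
  "plan": [
    [[0, 0, 0.04, 0, 0, 0], [0, 0, 0.08, 0, 0, 0], [0, 0, 0.1, 0, 0, 0], [0, 0, 0.1, 0, 0, 0], [0, 0, 0.1, 0, 0, 0]]
  ]
}}

```text
clock: 30.45
tool_pos: [0.5161, -0.2924, 0.1087]
orientation: [180.0, -0.1, -168.5]
force: [-0.1, 0.4, 0.5]
opening: 0.0176
gripper_force: 29.9
```

```bash
python3 - <<'E'
from h import *
go([.5165,-.294,.0555],-168.5)
s=snap('scene','s6');im=s['img'][140:260,180:360];cv2.imwrite('pics/c6.png',cv2.resize(im[:,:,::-1],None,fx=4,fy=4,interpolation=cv2.INTER_CUBIC))
E
```

```text
t 30.45 tcp [ 0.5161 -0.2924  0.1087] [ 1.800e+02 -1.000e-01 -1.685e+02] j6 -67.9 open 0.0176 F [-0.1  0.4  0.5]
 shift cm [-0.01 -0.17  5.32] rot [ 0.  -0.1 -0. ]
```

View pics/c6.png

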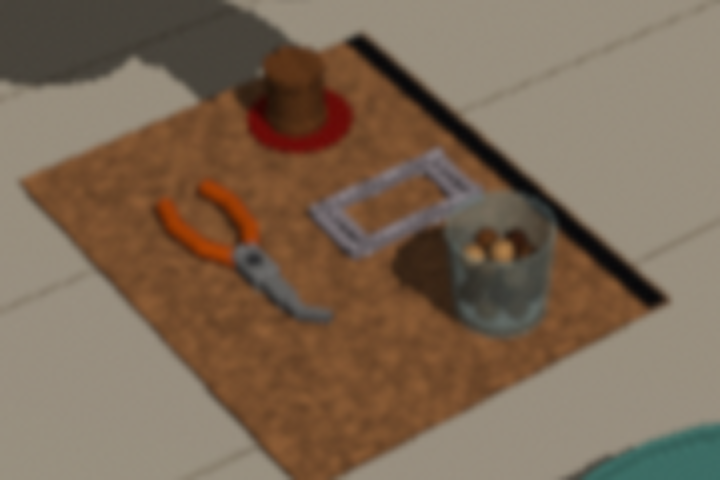

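The crop shows the spool standing centred on the coaster, with the gauge and plier lying flat and the jaws toward the cup. The thimble is still held above the frame. I'll lower it gently while watching the force.

Converted, 5 cm / 50 = 0.1, -0.15 cm / 50 = -0.003.

{"fn": "send_rows", "kwargs": {
  "plan": [
    [[0, -0.002, 0.02, 0, 0, 0], [0, -0.003, 0.05, 0, 0, 0], [0, -0.003, 0.07, 0, 0, 0], [0, -0.003, 0.088, 0, 0, 0], [0, -0.003, 0.1, 0, 0, 0], [0, -0.003, 0.1, 0, 0, 0], [0, -0.003, 0.1, 0, 0, 0]]
  ]
}}

```text
clock: 31.08
tool_pos: [0.5168, -0.294, 0.0589]
orientation: [180.0, -0.0, -168.5]
force: [0.3, 0.3, 1.0]
opening: 0.0184
gripper_force: 29.9
```

Converted, 0.15 cm / 50 = 0.003, 0.1 cm / 50 = 0.002.

{"fn": "send_rows", "kwargs": {
  "plan": [
    [[0, 0, 0.001, 0, 0, 0], [0, 0, 0.002, 0, 0, 0], [0, 0, 0.003, 0, 0, 0], [0, 0, 0.003, 0, 0, 0]]
  ]
}}

```text
clock: 31.42
tool_pos: [0.517, -0.294, 0.0579]
orientation: [-180.0, 0.0, -168.6]
force: [-0.2, 0.6, 0.3]
opening: 0.0186
gripper_force: 29.9
```

Converted, 0.15 cm / 50 = 0.003, 0.1 cm / 50 = 0.002.

{"fn": "send_rows", "kwargs": {
  "plan": [
    [[0, 0, 0.001, 0, 0, 0], [0, 0, 0.002, 0, 0, 0], [0, 0, 0.003, 0, 0, 0], [0, 0, 0.003, 0, 0, 0]]
  ]
}}

```text
clock: 31.75
tool_pos: [0.5167, -0.294, 0.0559]
orientation: [180.0, -0.0, -168.6]
force: [0.1, 0.5, -0.0]
opening: 0.0179
gripper_force: 29.9
```

Converted, 0.1 cm / 50 = 0.002, 0.05 cm / 50 = 0.001.

{"fn": "send_rows", "kwargs": {
  "plan": [
    [[0, 0, 0.001, 0, 0, 0], [0, 0, 0.002, 0, 0, 0], [0, 0, 0.002, 0, 0, 0], [0, 0, 0.002, 0, 0, 0]]
  ]
}}

```text
clock: 32.08
tool_pos: [0.5168, -0.294, 0.055]
orientation: [180.0, -0.0, -168.6]
force: [-0.0, 0.6, -0.6]
opening: 0.0182
gripper_force: 29.9
```

Converted, 0.08 cm / 50 = 0.0016, 0.05 cm / 50 = 0.001.

{"fn": "send_rows", "kwargs": {
  "plan": [
    [[0, 0, 0.001, 0, 0, 0], [0, 0, 0.0016, 0, 0, 0], [0, 0, 0.0016, 0, 0, 0], [0, 0, 0.0016, 0, 0, 0]]
  ]
}}

```text
clock: 32.42
tool_pos: [0.5169, -0.2941, 0.0546]
orientation: [-180.0, 0.0, -168.5]
force: [-0.3, 0.9, 4.7]
opening: 0.0181
gripper_force: 30.1
```

```bash
python3 -c "
from h import *
for _ in range(4): ctrl.snapshot('wrist'); print(ctrl.get_obs()['force'].round(1),ctrl.get_obs()['tool_pos'].round(4))"
```

```text
[-0.4  0.1  4.8] [ 0.5169 -0.294   0.0546]
[-0.6  0.2  5.9] [ 0.5169 -0.294   0.0546]
[-1.7  0.5  5.9] [ 0.5169 -0.294   0.0546]
[-0.9  0.3  5.5] [ 0.5169 -0.294   0.0546]
```

Contact came at 5 N, at the expected height. Open the fingers (clear of everything), rise and check.

{"fn": "send_rows", "kwargs": {
  "plan": [
    [[0, 0, 0, 0, 0, 0], [0, 0, 0, 0, 0, 0], [0, 0, 0, 0, 0, 0], [0, 0, 0, 0, 0, 0], [0, 0, 0, 0, 0, 0]]
  ],
  "fingers": 0.5
}}

```text
clock: 33.03
tool_pos: [0.5167, -0.2939, 0.054]
orientation: [180.0, -0.0, -168.6]
force: [0.4, 0.0, 0.0]
opening: 0.0423
gripper_force: 0.0
```

Converted, -14.5 cm / 50 = -0.29, -12 cm / 50 = -0.24.

{"fn": "send_rows", "kwargs": {
  "plan": [
    [[0, 0, -0.02, 0, 0, 0], [0, 0, -0.06, 0, 0, 0], [0, 0, -0.12, 0, 0, 0], [0, 0, -0.18, 0, 0, 0], [0, 0, -0.24, 0, 0, 0], [0, 0, -0.29, 0, 0, 0], [0, 0, -0.29, 0, 0, 0], [0, 0, -0.29, 0, 0, 0]]
  ]
}}

```text
clock: 33.7
tool_pos: [0.5177, -0.2942, 0.2018]
orientation: [-179.9, 0.2, -168.6]
force: [-0.2, -0.1, -0.5]
opening: 0.0436
gripper_force: 0.0
```

Converted, 31 cm / 50 = 0.62, 28 cm / 50 = 0.56.

{"fn": "send_rows", "kwargs": {
  "plan": [
    [[0, 0.08, 0, 0, 0, 0], [0, 0.16, 0, 0, 0, 0], [0, 0.24, 0, 0, 0, 0], [0, 0.32, 0, 0, 0, 0], [0, 0.4, 0, 0, 0, 0], [0, 0.48, 0, 0, 0, 0], [0, 0.56, 0, 0, 0, 0], [0, 0.62, 0, 0, 0, 0]]
  ]
}}

```text
clock: 34.37
tool_pos: [0.4537, 0.0118, 0.1987]
orientation: [180.0, -0.1, -168.5]
force: [0.9, 0.3, -0.6]
opening: 0.0435
gripper_force: 0.0
```

Converted, 12 cm / 50 = 0.24, 8 cm / 50 = 0.16.

{"fn": "send_rows", "kwargs": {
  "plan": [
    [[0, 0.08, 0, 0, 0, 0], [0, 0.16, 0, 0, 0, 0], [0, 0.24, 0, 0, 0, 0], [0, 0.24, 0, 0, 0, 0], [0, 0.24, 0, 0, 0, 0], [0, 0.24, 0, 0, 0, 0]]
  ]
}}

```text
clock: 34.87
tool_pos: [0.4308, 0.1273, 0.1986]
orientation: [-180.0, -0.1, -168.5]
force: [0.6, 0.6, 0.3]
opening: 0.0441
gripper_force: 0.0
```

```bash
python3 - <<'E'
from m import *
for n in('top','scene'):
    s=snap(n,'f_'+n)
    for nm,X in dict(thtop=(.517,-.294,.071),thfoot=(.517,-.294,.047),spooltop=(.517,-.294,.047),spoolfoot=(.517,-.294,.007)).items(): print(n,nm,np.round(proj(s,X),1))
    u,v=map(int,proj(s,(.517,-.294,.06)))
    for c in blobs(s,(0,0,0),(180,255,45),(u-20,v-22,u+20,v+22),15)[:3]: print('dark',cv2.contourArea(c),cv2.boundingRect(c),np.round(cv2.minAreaRect(c)[0],1))
    for c in blobs(s,(4,100,20),(15,235,255),(u-13,v-8,u+13,v+24),15)[:2]: print('brown',cv2.contourArea(c),cv2.boundingRect(c))
s=snap('top')
c=blobs(s,(15,150,60),(28,255,255),(300,120,360,180))[0];print('tin',cv2.minEnclosingCircle(topw(s,c,.033).astype(np.float32)))
c=blobs(s,(0,0,60),(180,90,255),(360,255,415,305))[0];print('cup',cv2.boundingRect(c))
c=blobs(s,(0,0,75),(180,70,255),(425,255,460,315),5);w=np.vstack([topw(s,a,.014) for a in c]).astype(np.float32);print('gauge',cv2.minAreaRect(w*1000))
c=blobs(s,(3,190,100),(15,255,255),(440,210,495,255),20);print('handles',[(cv2.boundingRect(a),topw(s,a,.01).mean(0).round(3)) for a in c])
E
```

```text
top thtop [510.5 276.9]
top thfoot [505.4 279.1]
top spooltop [505.4 279.1]
top spoolfoot [497.5 282.4]
dark 144.0 (500, 273, 17, 13) [508. 279.]
dark 89.5 (488, 279, 17, 14) [495.  286.8]
brown 610.0 (495, 269, 26, 32)
scene thtop [251.8 146.3]
scene thfoot [252.5 154.8]
scene spooltop [252.5 154.8]
scene spoolfoot [253.6 168.3]
dark 134.5 (248, 145, 14, 27) [255.2 158.6]
dark 17.0 (266, 149, 6, 7) [270. 151.]
brown 348.0 (239, 151, 26, 23)
tin ((0.7550394535064697, 0.007373578380793333), 0.0326596200466156)
cup (370, 262, 37, 37)
gauge ((529.6207885742188, -192.32798767089844), (51.76888656616211, 45.860618591308594), 1.0438395738601685)
handles [((445, 233, 38, 12), array([ 0.593, -0.236])), ((445, 219, 37, 11), array([ 0.622, -0.236]))]
```

```bash
python3 - <<'E'
from h import *
for n,(x0,x1),rs in(('f_scene',(236,270),range(138,172,2)),('f_top',(484,526),range(268,300,2))):
    im=cv2.imread(f'pics/{n}.png')
    print(n,x0)
    for r in rs: print(r,''.join('#' if p.max()<48 else 'r' if (p[2]>90 and p[1]<30) else 'b' if p[2]>p[0]*1.8 else '.' for p in im[r,x0:x1]))
E
```

```text
f_scene 236
138 ..................................
140 ..................................
142 ..................................
144 ..................................
146 .............#######..............
148 .............#######.............#
150 .............########.........####
152 .............#########....bbbbbb##
154 ...........b############bbbbbbbbbb
156 ..........bbb############bbbbbbbbb
158 ..........bbbbbbbbbbb####bbbbbbbbb
160 .......bbbbbbbbbbbbbb####bbbbbbbbb
162 ..bbbbbbbb###bbbbbbbb#####bbbbbbbb
164 bbbbbbbbbb###bbbbbbbb#######bbbbbb
166 bbbbbbbbb####bbbbbbbb########bbbbb
168 bbbbbbrbbbb##bbbbbbbb######bbbbbbb
170 bbbbbbrrrrbbbbbbbbbbbb#####bbbbbbb
f_top 484
268 bbbbbrrrrrrrrrrrrrrrbbbbbbbbbbbbbbbbbbbb..
270 bbrrrrrrrrrrrrrbbbbbbbbbbbbbbbbbbbbbbbbb..
272 rrrrrrrrrrrrbbbbbbbbbbbbbbbbbbbbbbbbbbbbb.
274 rrrrrrrbbbbbbbbbbbb############bbbbbbbbbb.
276 rrrrrrbbbbbbbbbbb################bbbbbbbb.
278 rrrrrbbbbbbbbbbb#################bbbbbbbb.
280 rrrrbb######bbbb################bbbbbbbbb.
282 rrrr########bbbbb#############bbbbbbbbbbb.
284 bbbb#########bbbbb#########bbbbbbbbbbbbbb.
286 bbbbb#########bbbbbbbbbbbbbbbbbbbbbbbbbbb.
288 bbbbbb###########bbbbbbbbbbbbbbbbbbbbbbbbb
290 bbbbbbbb#############bbbbbbbbbbbbbbbbbbbbb
292 bbbbbbbbbbbb###bbbbbbbbbbbbbbbbbbbbbbbbbbb
294 bbbbbbbbbbbbbbbbbbbbbbbbbbbbbbbbbbbbbbbbbb
296 bbbbbbbbbbbbbbbbbbbbbbbbbbbbbbbbbbbbbbbbbb
298 bbbbbbbbbbbbbbbbbbbbbbbbbbbbbbbbbbbbbbbbbb
```

The thimble stands upright and centred on the spool in both views. The cup and tin haven't moved, so I'm handing in.

```bash
python3 -c "
from plant import ctrl
print(ctrl.close_job())"
```

```text
the job is handed in; nothing more can be done
None
```

I handed in the job at about 35 s of the 96 s allowed; the final camera checks put the spool, thimble, gauge and plier where the task asks and the cup and tin unmoved, but no verdict came back.

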